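# Mesh the gear of the herb rubbing mill

## Robot

A 6-joint arm with a two-finger parallel gripper is mounted at the origin on the work surface. World frame = base frame: x ahead of the robot, y to its left, z up, the work surface at z = 0. Lengths are in mm, angles in rad, forces in N, time in s.
With the tool pointing down it reaches from about 375 to 975 mm from the base axis. Payload 3.8 kg.
Tool frame: the origin (TCP) lies midway between the tips of the shut fingers; the grasp point (between the pads) lies 19 mm behind it; z points along the fingers, y is the line along which they close (so a half turn about z gives the same grasp; the last joint's range is limited). The gripper opens to 85 mm and grips with 20 to 120 N. Pads are 22 mm wide; open, the fingers measure 114 mm over their backs; the gripper's body (76 mm by 85 mm) begins 54 mm behind the grasp point. The pads swing forward as they close: fully open they stand 13 mm farther back than shut.
Start: joints at [1.073, 0.264, 1.604, -0, 1.274, -0.037], TCP at [300.146, 604.591, 195.18] pointing down, gripper open.
Joint ranges: [-2.63, 2.63], [-0.94, 2.18], [0.31, 2.57], [-1.31, 4.45], [0, 2.66], [-2.55, 2.55]. Speed limits (rad/s): [2.57, 2.57, 3.14, 3.14, 3.14, 3.14].

## Interface

Orientations are given as a unit quaternion [w, x, y, z].
In Python, from cell import arm, cams, spotter gives the robot as it stands. The module is installed in compiled form; this text tells all that it offers.
- The arm moves only by the tool carry_out, never from a script. Its argument "targets" is a list of rows, each an object of numbers: "x", "y", "z": the shift along the tool's x, y, z in mm; "twist": the turn about the tool's z in rad; "claw": the finger opening in mm, from 0 to 85.4. In form: [{"x": .., "y": .., "z": .., "twist": .., "claw": ..}, ...]. A call has 1 to 12 rows; each row shifts and turns the commanded pose from where the row before left it, along the tool's axes as they then stand; what a row does not reach is not made up. A row lasts 1/8 s, in which the tool goes at most 62.5 mm and 10.7 degrees, less where a joint would pass 70% of its speed; a pose out of reach is approached as far as the arm can. A call is refused whole if a number of a shift passes 62.5 or a number of a turn 0.188, either way. A call with a gripper value outside its range is refused whole. The fingers move at their own pace and stop on an object; "force" is the grip in N (left out, the last holds). Time passes only in rows, so rows that do not move let the fingers close. It gives the time, the measured TCP pose, the force, the opening and the grip force at its end, in the units of the state.
- arm.sense(): the state, without advancing time (a new reading comes with each control period).
- cams.get_image(name): name is "scene" or "top" or "wrist"; returns the picture (384x512x3 uint8, red, green, blue); there is no depth.
- cams.get_calibration(name): a dict with "vfov" (degrees; the focal length in pixels is half the picture's height over the tangent of half this angle, whatever the lens; pixels are square), "cx", "cy" (the principal point, pixels), "eye" and "attitude" of the camera in the world. Camera axes: x right, y up, looking along -z (the intrinsics and any distortion apply to the point x, -y, -z); pixel columns grow to the right and rows downward; lengths in mm; the calibration is good to about 2 mm. A picture is of the moment at which its call begins: read the wrist's pose just before it. get_calibration takes no time and is no camera call; for the wrist camera it gives the pose at the moment of the call.
- arm.job_done(): hands the job in; it is judged then, once.
Trained networks look in the newest picture that a camera, given by its name, has taken for a name from the list of things; names that differ only in an ending like _2 or _b are one class to them, and where a whole thing is asked for, a point or a joint stands for the part that bears it (a point fixed in the world has none). Each returns a list of dicts, best first, with "score" (0 to 1); they miss things now and then, are a little off and sometimes report something else, mostly with a low value. They report only what shows in the picture. A call takes as long as a camera call.
- spotter.boxes_of(name, camera): "location" ([column, row] in pixels, amid what is visible of it).
The state is a dict: "clock": time; "q": joint angles; "dq": joint speeds; "effort": joint torques, N m; "tcp_pos": TCP position; "eef_rot": TCP orientation; "ft_force": force on the tool from outside, world axes, zero at the start; "moment": the same for the moment, N m; "width": finger opening in mm; "grip_force": force on a finger pad.
Only numpy, scipy, OpenCV 4.12 (cv2) and the standard library are available. Lean on these libraries where they do the work, as an engineer would, in place of code of your own. Each camera call takes 0.05 s, during which the arm holds its last target. There are 200 camera calls.

## Task

Put the herb rubbing mill into gear: holding the yellow gear knob on top of its handwheel, rock the wheel and ease the knob down by feel until the teeth mesh, without ever forcing the teeth against one another; stop turning as soon as it drops in and press it fully home, so that the paddles are not dragged round on half-meshed teeth. Then, with the knob left home, swing the wheel on by about a quarter turn so that you see the paddles in the drum follow by as much, and let go. Leave everything else on the bench where it is.

Things in the scene. Friction and masses are not known exactly. Their poses are not given: they have to be found in the camera images.
- wheel_center (a point): Centre of the grey handwheel with black rim (172 mm across), level on top of the green mill; the point is on its upper face, 230 mm above the bench, on the vertical axis it turns about. The hub nut at the centre stands 8 mm above the face, the rim 1.5 mm; nothing else of the mill but the gear knob stands higher than the wheel.
- knob_center (a point): Centre of the yellow gear knob, an upright cylinder 30 mm across, 32 mm tall, on a 12 mm steel stem on the wheel's face, 60 mm from the wheel's axis. Up, this point is 46 mm above the wheel's face (30 mm free under the knob); fully home 32 mm. The cap revolves freely on its stem, so the fingers need not turn as the wheel carries it round.
- gear_knob (a joint): How far the gear knob is pushed straight down, m: 0 = up, out of gear (start); 0.014 = fully home. About 2.5 N of friction, no spring: it stays where it is left. It carries a dog tooth under the wheel: over a tooth of the ring below it stops dead at about 0.004; over a gap it goes freely to 0.014.
- handwheel (a joint): Angle of the handwheel, rad, anticlockwise from above positive, about 0 at the start, no end stops. Out of gear it turns easily (0.05 N m, about 1 N at the knob); in gear it takes ring and paddles along (about 0.25 N m, 4 N at the knob).
- dog_tooth: Dog tooth under the knob, hidden by the wheel, 12 mm wide along the circumference; moves with the knob. The hidden ring has 12 gaps, 30 degrees apart, each 16 mm wide (2 mm play either side); where they are is unknown; a ring tooth is under the dog at the start. Oiled: drags little, the ring stays put. Until meshed, the teeth chip if pressed together with over 20 N. Origin: knob axis, bench level.
- paddle_tip (a point): Blue-topped end of the steel paddle bar inside the drum, seen from above beside the wheel; 121 mm above the bench, 105 mm from the wheel's axis. It turns only in gear, then by the same angle as the wheel. Its direction tells nothing of where the gaps are.
- brush_grip (a point): Bystander: hand brush lying on the bench, 200 mm long; point on its handle.
- spanner_grip (a point): Bystander: steel spanner lying on the bench, 170 mm long; point on its shaft.
- jar_a: Bystander: jar with steel lid, 70 mm across, 95 mm tall; origin at the centre of its foot.
- jar_b: Bystander: a second such jar.
- scoop: Bystander: steel herb scoop with blue handle lying on the bench, 190 mm long, 34 mm tall; origin at the root of its handle, at bench level.
- label_roll: Bystander: roll of white labels standing on end, 84 mm across, 50 mm tall; origin at the centre of its foot.
- bag_box: Bystander: brown carton of clear bags, 130 x 180 x 88 mm; origin at the centre of its foot.

How it is judged (in metres and radians):
On the way, in this order (a step that is already met when the one before it is completed fails the run):
1. the gear knob is fully home (pushed down more than 12.5 of its 14 mm) (value of joint gear_knob above 0.0125 m), for 0.2 s.
2. with the knob home, the wheel has carried the paddles round by at least 55 degrees (the paddle tip is more than 97 mm from where it started) (value of joint gear_knob above 0.0125 m and distance of paddle_tip from where it was at the start of the episode above 0.097 m), for 0.1 s.
At the end, for the whole second after the job is handed in: The gear knob is home (down more than 12.5 of its 14 mm), the paddles stand about a quarter turn (55 to 130 degrees) from where they started, that is with the blue-topped tip 97 to 190 mm from its first place, and the wheel is at rest (all of step 2 and distance of paddle_tip from where it was at the start of the episode below 0.19 m and velocity of joint handwheel between -0.05 and 0.05 rad/s); the robot touches nothing.
It fails at once if the teeth are forced: while the knob is not yet home, dog tooth and ring are pressed together with more than 20 N (contact force between dog_tooth and anything else above 20 N and value of joint gear_knob below 0.0125 m).
It fails at once if the paddles are dragged round by half-meshed teeth: the paddle tip has moved more than 15 mm (8 degrees) while the knob is not home (distance of paddle_tip from where it was at the start of the episode above 0.015 m and value of joint gear_knob below 0.0125 m).
It fails at once if a bystander on the bench is moved by more than 20 mm (distance of any of brush_grip, spanner_grip, jar_a, jar_b, scoop, label_roll, bag_box from where it was at the start of the episode above 0.02 m).
It also fails if it takes over 51 s, if anything falls off the work surface, if the arm or the gripper's body presses on something with over 40 N, if the wrist force passes 120 N, or if a joint passes its speed limit or range.

## Working session

There is one attempt and no reset: what is moved stays moved. The work goes in short steps, Python scripts to look and compute and a tool call to move; the robot and the scene stay as the last step left them, time stands still between calls to the robot, and variables do not carry over. Pictures are saved under pics/ and viewed, at most 10 in all, crops included, and the job is handed in when it is done.

Besides the shell and the picture viewer there is one more tool, called after "Emit:" as name(argument=value, ...) on one line, values as JSON. carry_out: Moves the arm, as the interface text tells. Its arguments: {"type":"object","properties":{"targets":{"type":"array"},"force":{"type":"number"}},"required":["targets"]}

```bash
mkdir -p pics; cat > h.py <<'E'
import numpy as np, cv2
from scipy.spatial.transform import Rotation as R
from cell import arm, cams, spotter
def rotm(a):
    a=np.array(a,float)
    return a if a.shape==(3,3) else R.from_quat(np.roll(a,-1)).as_matrix()
def ray(c,px):
    f=192/np.tan(np.radians(c['vfov'])/2)
    d=np.array([(px[0]-c['cx'])/f,-(px[1]-c['cy'])/f,-1])
    return np.array(c['eye'],float),rotm(c['attitude'])@d
def onz(c,px,z):
    e,d=ray(c,px); return e+d*(z-e[2])/d[2]
E
python3 - <<'E'
from h import *
s=arm.sense();print({k:np.round(v,3) for k,v in s.items()})
ims=[]
for n in("scene","top","wrist"):
    im=cams.get_image(n);c=cams.get_calibration(n);print(n,c)
    cv2.imwrite(f'pics/{n}0.png',im[:,:,::-1])
    for t,z in(("wheel_center",230),("knob_center",276),("paddle_tip",121)):
        for b in spotter.boxes_of(t,n)[:2]: print(t,np.round(b['location'],1),round(b['score'],2),onz(c,b['location'],z).round(1))
E
```

```text
{'clock': np.float64(0.0), 'q': array([ 1.073,  0.265,  1.605, -0.   ,  1.274, -0.037]), 'dq': array([ 0.   , -0.001, -0.001, -0.002, -0.003, -0.   ]), 'effort': array([-2.0000e-03, -5.1509e+01, -3.6732e+01, -0.0000e+00,  1.3000e-02,
       -0.0000e+00]), 'tcp_pos': array([299.735, 603.876, 193.82 ]), 'eef_rot': array([-0.   ,  0.228,  0.974, -0.001]), 'ft_force': array([-0.37 , -0.695,  0.072]), 'moment': array([-0.047, -0.052,  0.032]), 'grip_force': np.float64(0.0), 'width': np.float64(85.205)}
scene {'vfov': 51.477211381129074, 'cx': 261.49492839512476, 'cy': 190.23323698306078, 'eye': array([1438.44790655, -227.00966121, 1049.7859129 ]), 'attitude': array([0.69138602, 0.29449128, 0.2655679 , 0.60393208])}
wheel_center [277.2 192.5] 0.82 [590.3 -78.5 230. ]
knob_center [259.4 180.4] 0.66 [ 580.1 -130.1  276. ]
knob_center [197.9 193.9] 0.66 [ 612.  -308.6  276. ]
top {'vfov': 45.022138902673206, 'cx': 262.5534223881681, 'cy': 185.27021614219726, 'eye': array([ 242.98877693, -125.97890215, 1550.81916127]), 'attitude': array([-0.69500511, -0.07243348,  0.06365093,  0.71250954])}
wheel_center [246.9 162.5] 0.75 [570.3 -68.2 230. ]
wheel_center [270.1 156.7] 0.31 [ 585.9 -136.7  230. ]
knob_center [269.8 152.1] 0.62 [ 587.5 -135.9  276. ]
paddle_tip [232.3 191.9] 0.58 [503.6 -16.  121. ]
wrist {'vfov': 60.70142077589642, 'cx': 259.430032826129, 'cy': 189.6611617478112, 'eye': array([233.71757548, 637.08431245, 374.22102561]), 'attitude': array([ 0.84066339, -0.12515973, -0.07691438,  0.52125261])}
```

```bash
python3 - <<'E'
import cv2,numpy as np
a=cv2.imread('pics/scene0.png');b=cv2.imread('pics/top0.png')
a=cv2.resize(a[90:290,120:400],None,fx=2,fy=2);b=cv2.resize(b[80:280,140:380],None,fx=2,fy=2) 
o=np.zeros((600,800,3),np.uint8)
x=cv2.resize(np.hstack([a[:, :400*1],b[:, :400]]),(800,400));o[:400]=x
cv2.imwrite('pics/v1.png',o[:400])
E
```

```text
(no output)
```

View pics/v1.png

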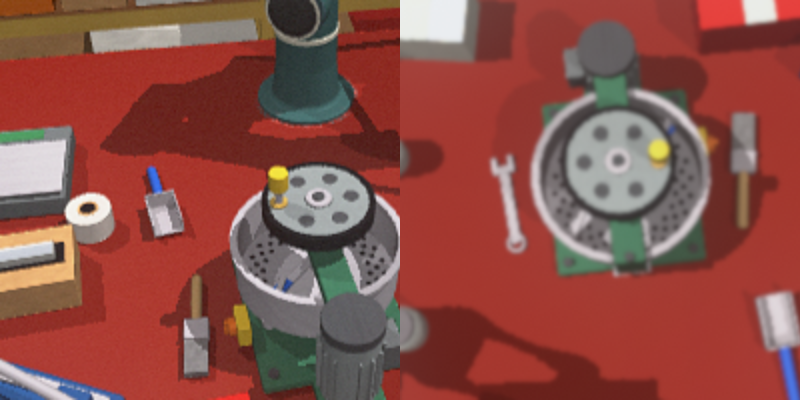

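View pics/top0.png

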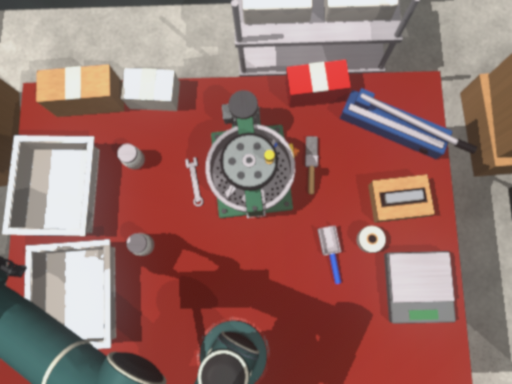

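Left crop (scene): the yellow knob is at scene (259,179). In the top view the hub is at (249,160), the knob at (270,155), and the blue paddle tip near (275,144); the top network's paddle hit at (232,192) is wrong. I'll move above the wheel and look again from near.

Emit:
carry_out(targets=[{"z":-30,"twist":0.185},{"z":-30,"twist":0.185},{"z":-30,"twist":0.185},{"z":-30,"twist":0.185},{"z":-30,"twist":0.185},{"z":-30,"twist":0.185}])

```text
schema error: expected keys x, y, z, twist, claw
```

Emit:
carry_out(targets=[{"x":-57,"y":23},{"x":-57,"y":23},{"x":-57,"y":23},{"x":-57,"y":23},{"x":-57,"y":23},{"x":-57,"y":23},{"x":-57,"y":23},{"x":-57,"y":23},{"x":-57,"y":23},{"x":-57,"y":23},{"x":-57,"y":23},{"x":-57,"y":23}])

```text
schema error: expected keys x, y, z, twist, claw
```

Emit:
carry_out(targets=[{"x":0},{"x":0}])

```text
schema error: expected keys x, y, z, twist, claw
```

```bash
python3 - <<'E'
from h import *
s=arm.sense();print({k:np.round(v,3) for k,v in s.items()})
n="wrist"
c=cams.get_calibration(n);im=cams.get_image(n);print(n,c)
cv2.imwrite(f'pics/w1.png',im[:,:,::-1])
for t,z in(("wheel_center",238),("knob_center",276),("paddle_tip",121)):
    for b in spotter.boxes_of(t,n)[:2]: print(t,np.round(b['location'],1),round(b['score'],2),onz(c,b['location'],z).round(1))
E
```

```text
{'clock': np.float64(0.6), 'q': array([ 1.073,  0.264,  1.604,  0.   ,  1.274, -0.037]), 'dq': array([ 0.   , -0.002,  0.002,  0.002, -0.001,  0.001]), 'effort': array([-0.0000e+00, -5.1464e+01, -3.6746e+01, -0.0000e+00,  1.0000e-03,
       -0.0000e+00]), 'tcp_pos': array([300.133, 604.63 , 195.225]), 'eef_rot': array([0.   , 0.228, 0.974, 0.   ]), 'ft_force': array([-0.649,  0.525,  0.137]), 'moment': array([ 0.062,  0.01 , -0.004]), 'grip_force': np.float64(0.0), 'width': np.float64(85.809)}
wrist {'vfov': 60.70142077589642, 'cx': 259.430032826129, 'cy': 189.6611617478112, 'eye': array([233.73299379, 637.11230566, 374.36318797]), 'attitude': array([ 0.84067185, -0.12510288, -0.07701424,  0.52123787])}
```

View pics/w1.png

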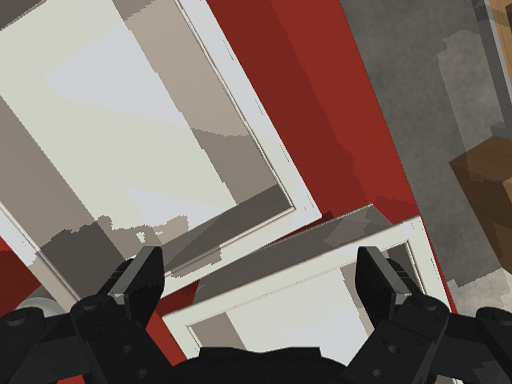

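No move was made because every row needs all five keys. The picture only shows the trays beside the start pose. Resending with full rows.

Emit:
carry_out(targets=[{"x":0,"y":0,"z":-30,"twist":0.185,"claw":85},{"x":0,"y":0,"z":-30,"twist":0.185,"claw":85},{"x":0,"y":0,"z":-30,"twist":0.185,"claw":85},{"x":0,"y":0,"z":-30,"twist":0.185,"claw":85},{"x":0,"y":0,"z":-30,"twist":0.185,"claw":85},{"x":0,"y":0,"z":-30,"twist":0.185,"claw":85}])

```text
clock: 1.55
tcp_pos: [300.1, 604.5, 376.3]
eef_rot: [-0.0, 0.709, 0.705, 0.0]
ft_force: [-0.0, 0.0, -0.4]
width: 85.1
grip_force: 0.0
```

Emit:
carry_out(targets=[{"x":-57,"y":23,"z":0,"twist":0,"claw":85},{"x":-57,"y":23,"z":0,"twist":0,"claw":85},{"x":-57,"y":23,"z":0,"twist":0,"claw":85},{"x":-57,"y":23,"z":0,"twist":0,"claw":85},{"x":-57,"y":23,"z":0,"twist":0,"claw":85},{"x":-57,"y":23,"z":0,"twist":0,"claw":85},{"x":-57,"y":23,"z":0,"twist":0,"claw":85},{"x":-57,"y":23,"z":0,"twist":0,"claw":85},{"x":-57,"y":23,"z":0,"twist":0,"claw":85},{"x":-57,"y":23,"z":0,"twist":0,"claw":85},{"x":-57,"y":23,"z":0,"twist":0,"claw":85},{"x":-57,"y":23,"z":0,"twist":0,"claw":85}])

```text
clock: 3.05
tcp_pos: [576.6, -81.4, 375.6]
eef_rot: [0.0, 0.707, 0.707, 0.0]
ft_force: [0.5, 0.7, 0.3]
width: 85.1
grip_force: 0.0
```

Emit:
carry_out(targets=[{"x":-50,"y":0,"z":0,"twist":0,"claw":85},{"x":0,"y":0,"z":0,"twist":0,"claw":85},{"x":0,"y":0,"z":0,"twist":0,"claw":85}])

```text
clock: 3.42
tcp_pos: [576.1, -129.2, 375.2]
eef_rot: [-0.0, 0.707, 0.707, 0.0]
ft_force: [0.0, -0.1, 0.3]
width: 85.1
grip_force: 0.0
```

```bash
cat > look.py <<'E'
from h import *
import sys
s=arm.sense();print({k:np.round(s[k],3) for k in('clock','q','tcp_pos','eef_rot','ft_force')})
n="wrist"
c=cams.get_calibration(n);im=cams.get_image(n);print(n,c)
cv2.imwrite(f'pics/{sys.argv[1]}.png',im[:,:,::-1])
for t,z in(("wheel_center",238),("knob_center",276),("paddle_tip",121)):
    for b in spotter.boxes_of(t,n)[:2]: print(t,np.round(b['location'],1),round(b['score'],2),onz(c,b['location'],z).round(1))
E
python3 look.py w2
```

```text
{'clock': np.float64(3.425), 'q': array([-2.630e-01,  4.600e-02,  1.530e+00,  1.000e-03,  1.566e+00,
       -2.630e-01]), 'tcp_pos': array([ 576.064, -129.244,  375.182]), 'eef_rot': array([-0.   ,  0.707,  0.707,  0.   ]), 'ft_force': array([ 0.026, -0.121,  0.323])}
wrist {'vfov': 60.70142077589642, 'cx': 259.430032826129, 'cy': 189.6611617478112, 'eye': array([575.93240274, -55.79270997, 554.36487702]), 'attitude': array([ 9.89155095e-01, -1.46874158e-01,  9.56897302e-05, -4.12410831e-04])}
wheel_center [263.5 103. ] 0.88 [579.7 -67.3 238. ]
knob_center [265.3 185.5] 0.86 [ 581.  -136.5  276. ]
knob_center [262.5  99.5] 0.2 [578.4 -63.2 276. ]
paddle_tip [192.6  34.8] 0.62 [495.2   8.2 121. ]
paddle_tip [122.2 245.3] 0.35 [ 375.9 -271.9  121. ]
```

View pics/w2.png

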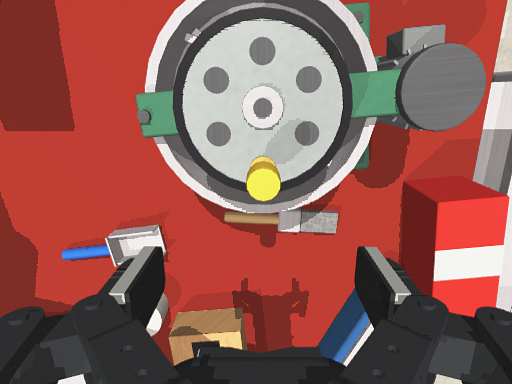

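The hub nut is at (263,107), the top face of the knob at about (264,183), and a grey bar end at (192,37). Both the knob and the wheel are clear of everything else.

```bash
python3 - <<'E'
from h import *
c=cams.get_calibration("wrist");im=cv2.imread('pics/w2.png')
hsv=cv2.cvtColor(im,cv2.COLOR_BGR2HSV)
m=((hsv[:,:,0]>24)&(hsv[:,:,0]<35)&(hsv[:,:,1]>120)&(hsv[:,:,2]>225)).astype(np.uint8);m[:140]=0;m[215:]=0;m[:,:235]=0;m[:,290:]=0
k=np.argwhere(m);print(len(k));(cx,cy),r=cv2.minEnclosingCircle(k[:,::-1].astype(np.float32));print(cx,cy,r,k.mean(0))
print('knob',onz(c,(cx,cy),292))
# rim: dark ring on wheel
g=((im.max(2)<60)).astype(np.uint8);g[230:]=0
n,l,st,_=cv2.connectedComponentsWithStats(g);i=1+np.argmax(st[1:,4]);print(st[i])
p=max(cv2.findContours((l==i).astype(np.uint8),0,1)[0],key=len);e=cv2.fitEllipse(p);print(e,onz(c,e[0],231))
print('hub',onz(c,(263,107),238))
E
```

```text
875
261.6382751464844 178.48391723632812 21.64541244506836 [182.99542857 262.77942857]
knob [ 577.8619601  -124.74108982  292.        ]
[ 280   30   72  161 1644]
((276.9087219238281, 107.02952575683594), (139.44313049316406, 164.03402709960938), 19.993745803833008) [592.71915488 -70.18715271 231.        ]
hub [579.31105329 -69.84339641 238.        ]
```

Emit:
carry_out(targets=[{"x":0,"y":3,"z":40,"twist":0,"claw":85},{"x":0,"y":0,"z":40,"twist":0,"claw":85},{"x":0,"y":0,"z":38,"twist":0,"claw":85},{"x":0,"y":0,"z":0,"twist":0,"claw":60},{"x":0,"y":0,"z":0,"twist":0,"claw":45},{"x":0,"y":0,"z":0,"twist":0,"claw":36},{"x":0,"y":0,"z":0,"twist":0,"claw":25},{"x":0,"y":0,"z":0,"twist":0,"claw":25},{"x":0,"y":0,"z":0,"twist":0,"claw":25},{"x":0,"y":0,"z":0,"twist":0,"claw":25}], force=40)

```text
clock: 4.88
tcp_pos: [579.1, -129.5, 257.2]
eef_rot: [-0.0, 0.707, 0.707, -0.0]
ft_force: [-0.4, 0.5, -0.9]
width: 25.3
grip_force: 0.0
```

```bash
python3 - <<'E'
from h import *
s=arm.sense();print({k:np.round(s[k],2) for k in('clock','tcp_pos','eef_rot','ft_force','moment','width','grip_force')})
im=cams.get_image("wrist");cv2.imwrite('pics/w3.png',im[:,:,::-1])
E
```

```text
{'clock': np.float64(4.88), 'tcp_pos': array([ 579.11, -129.46,  257.16]), 'eef_rot': array([-0.  ,  0.71,  0.71, -0.  ]), 'ft_force': array([-0.43,  0.53, -0.9 ]), 'moment': array([-0.06, -0.01, -0.02]), 'width': np.float64(25.34), 'grip_force': np.float64(0.0)}
```

View pics/w3.png

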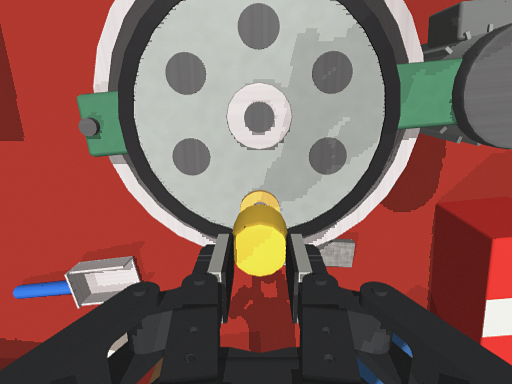

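The fingers have closed behind the knob without touching it. The knob top is at (260,248), ahead of the pads on the hub side. I'll recompute the offset.

```bash
python3 - <<'E'
from h import *
c=cams.get_calibration("wrist");print(c['eye'])
for z in(276,292):print(z,onz(c,(260,249),z))
print('hub',onz(c,(259,116),238), 'pad tips',onz(c,(222,238),257),onz(c,(297,238),257))
f=192/np.tan(np.radians(c['vfov'])/2)
p=rotm(c['attitude']).T@(np.array([579.1,-129.5,276])-c['eye']);print('TCP grasp px',c['cx']-f*p[0]/p[2],c['cy']+f*p[1]/p[2])
E
```

```text
[578.9488934  -55.86609113 436.2496388 ]
276 [ 579.2098004  -138.17436987  276.        ]
292 [ 579.18375034 -129.95636407  292.        ]
hub [578.65361647 -70.66008032 238.        ] pad tips [ 556.50408716 -140.65080825  257.        ] [ 601.37361277 -140.65579008  257.        ]
TCP grasp px 259.7989242397619 234.2860464490429
```

Emit:
carry_out(targets=[{"x":0,"y":0,"z":0,"twist":0,"claw":15},{"x":0,"y":0,"z":0,"twist":0,"claw":15},{"x":0,"y":0,"z":0,"twist":0,"claw":15}])

```text
clock: 5.3
tcp_pos: [579.1, -129.4, 257.1]
eef_rot: [-0.0, 0.707, 0.707, -0.0]
ft_force: [-0.0, -0.3, 0.0]
width: 14.9
grip_force: 0.0
```

```bash
python3 - <<'E'
from h import *
s=arm.sense();print({k:np.round(s[k],2) for k in('clock','tcp_pos','ft_force','moment','width','grip_force')})
im=cams.get_image("wrist");cv2.imwrite('pics/w4.png',cv2.resize(im[150:340,150:380,::-1],None,fx=3,fy=3))
E
```

```text
{'clock': np.float64(5.3), 'tcp_pos': array([ 579.13, -129.4 ,  257.13]), 'ft_force': array([-0.04, -0.33,  0.  ]), 'moment': array([ 0.  , -0.01, -0.01]), 'width': np.float64(14.93), 'grip_force': np.float64(0.0)}
```

View pics/w4.png

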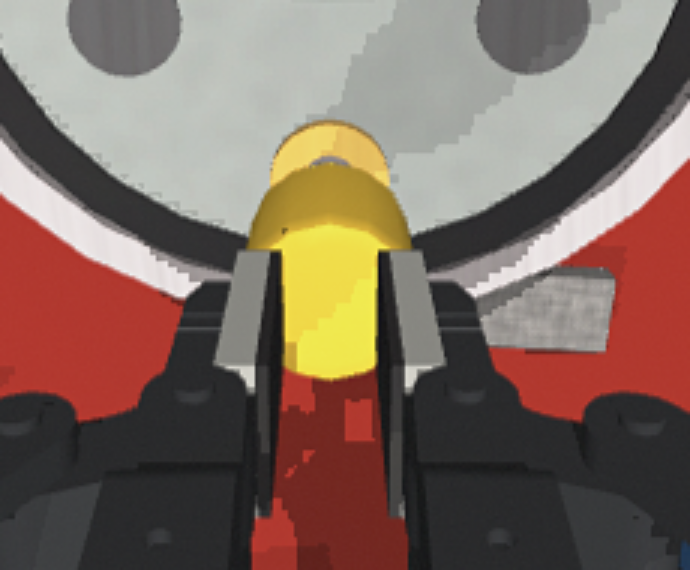

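In the crop the fingertips (crop row 250 down) cover the sides of the knob's top face. So they seem to be above the knob, though the TCP reading says 257. I'll check from the scene camera.

```bash
python3 - <<'E'
from h import *
im=cams.get_image("scene");cv2.imwrite('pics/s2.png',cv2.resize(im[110:240,190:330,::-1],None,fx=4,fy=4))
c=cams.get_calibration("scene");f=192/np.tan(np.radians(c['vfov'])/2)
for P in([579,-130,257],[579,-130,292],[579,-130,230],[579,-70,238]):
    p=rotm(c['attitude']).T@(np.array(P)-c['eye']);u=np.array([c['cx']-f*p[0]/p[2],c['cy']+f*p[1]/p[2]]);print(P,u,(u-[190,110])*4)
E
```

```text
[579, -130, 257] [259.46966014 184.94517527] [277.87864055 299.78070108]
[579, -130, 292] [259.28770906 176.00448469] [277.15083622 264.01793876]
[579, -130, 230] [259.60501636 191.59629338] [278.42006545 326.3851735 ]
[579, -70, 238] [279.46085866 187.70258253] [357.84343464 310.81033012]
```

View pics/s2.png

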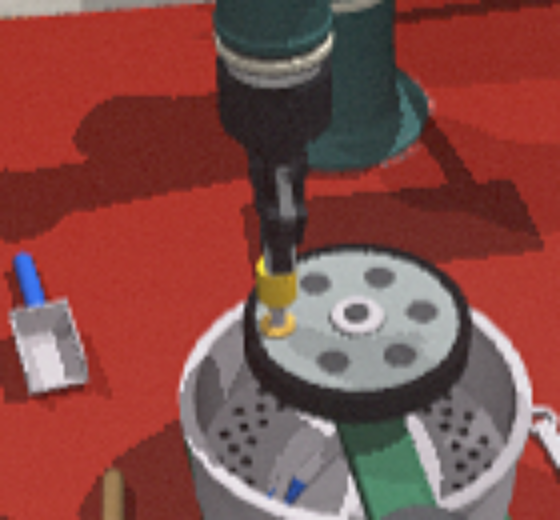

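The scene view confirms it: the fingertips end just above the knob top, at crop (277,262). So the true tips are about 40 mm above the reported TCP. I'll open, go down about 32 mm more and close again.

Emit:
carry_out(targets=[{"x":0,"y":0,"z":0,"twist":0,"claw":60},{"x":0,"y":0,"z":0,"twist":0,"claw":60},{"x":0,"y":0,"z":0,"twist":0,"claw":60},{"x":0,"y":0,"z":8,"twist":0,"claw":60},{"x":0,"y":0,"z":8,"twist":0,"claw":60},{"x":0,"y":0,"z":8,"twist":0,"claw":60},{"x":0,"y":0,"z":8,"twist":0,"claw":60},{"x":0,"y":0,"z":0,"twist":0,"claw":20},{"x":0,"y":0,"z":0,"twist":0,"claw":20},{"x":0,"y":0,"z":0,"twist":0,"claw":20},{"x":0,"y":0,"z":0,"twist":0,"claw":20}], force=40)

```text
clock: 6.78
tcp_pos: [579.1, -129.4, 225.2]
eef_rot: [-0.0, 0.707, 0.707, -0.0]
ft_force: [0.2, -0.5, -2.1]
width: 28.9
grip_force: 39.8
```

```bash
python3 - <<'E'
from h import *
s=arm.sense();print({k:np.round(s[k],2) for k in('clock','tcp_pos','ft_force','moment','width','grip_force')})
im=cams.get_image("wrist");a=cv2.resize(im[150:340,150:380,::-1],None,fx=1.7,fy=1.7)
im=cams.get_image("scene");b=cv2.resize(im[110:240,190:330,::-1],None,fx=2.8,fy=2.8)
h=max(a.shape[0],b.shape[0]);p=lambda i:cv2.copyMakeBorder(i,0,h-i.shape[0],0,0,0)
cv2.imwrite('pics/g1.png',np.hstack([p(a),p(b)]))
E
```

```text
{'clock': np.float64(6.78), 'tcp_pos': array([ 579.09, -129.41,  225.16]), 'ft_force': array([ 0.17, -0.46, -2.15]), 'moment': array([ 0.06,  0.06, -0.01]), 'width': np.float64(28.93), 'grip_force': np.float64(39.83)}
```

View pics/g1.png

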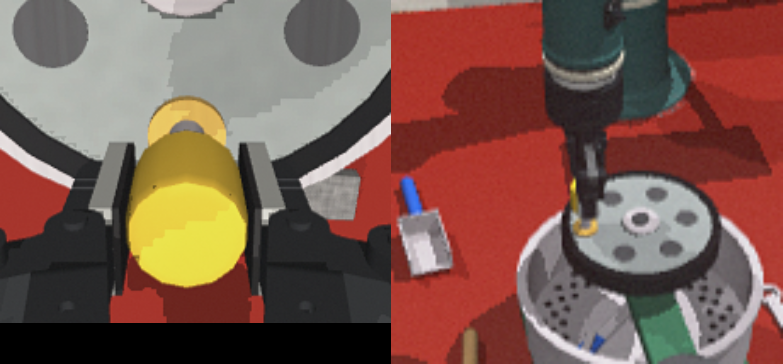

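The knob is now gripped between the pads (width 29, grip 40 N). Next I'll ease it down toward the tooth contact at about 4 mm.

Emit:
carry_out(targets=[{"x":0,"y":0,"z":1,"twist":0,"claw":20},{"x":0,"y":0,"z":1,"twist":0,"claw":20},{"x":0,"y":0,"z":1,"twist":0,"claw":20}])

```text
clock: 7.25
tcp_pos: [579.4, -129.4, 222.6]
eef_rot: [0.0, 0.707, 0.707, 0.0]
ft_force: [-0.4, 0.2, 1.0]
width: 28.9
grip_force: 40.4
```

Emit:
carry_out(targets=[{"x":0,"y":0,"z":0.5,"twist":0,"claw":20}])

```text
clock: 7.38
tcp_pos: [579.3, -129.4, 221.8]
eef_rot: [0.0, 0.707, 0.707, 0.0]
ft_force: [-0.5, -0.0, 1.1]
width: 29.0
grip_force: 40.5
```

Emit:
carry_out(targets=[{"x":0,"y":0,"z":0.3,"twist":0,"claw":20}])

```text
clock: 7.5
tcp_pos: [579.3, -129.4, 221.5]
eef_rot: [0.0, 0.707, 0.707, 0.0]
ft_force: [-0.5, 0.5, 0.6]
width: 28.6
grip_force: 40.5
```

Emit:
carry_out(targets=[{"x":0,"y":0,"z":0.3,"twist":0,"claw":20}])

```text
clock: 7.62
tcp_pos: [579.3, -129.4, 221.2]
eef_rot: [0.0, 0.707, 0.707, 0.0]
ft_force: [0.3, -0.0, 1.9]
width: 28.8
grip_force: 40.5
```

Emit:
carry_out(targets=[{"x":0,"y":0,"z":0.3,"twist":0,"claw":20}])

```text
clock: 7.75
tcp_pos: [579.3, -129.4, 221.1]
eef_rot: [0.0, 0.707, 0.707, 0.0]
ft_force: [-0.4, 1.0, 2.4]
width: 29.1
grip_force: 40.5
```

Emit:
carry_out(targets=[{"x":0,"y":0,"z":0.3,"twist":0,"claw":20}])

```text
clock: 7.88
tcp_pos: [579.4, -129.5, 221.1]
eef_rot: [0.0, 0.707, 0.707, 0.0]
ft_force: [-1.5, 0.7, 5.4]
width: 28.9
grip_force: 40.6
```

Emit:
carry_out(targets=[{"x":0,"y":0,"z":0.3,"twist":0,"claw":20}])

```text
clock: 8.0
tcp_pos: [579.4, -129.5, 221.1]
eef_rot: [0.0, 0.707, 0.707, 0.0]
ft_force: [-0.4, 0.9, 6.4]
width: 28.9
grip_force: 40.8
```

Contact is felt at about 4 mm with light pressure. Now I'll ease the wheel round anticlockwise (knob toward +x) in small steps, watching z and force.

Emit:
carry_out(targets=[{"x":0,"y":1.5,"z":0,"twist":0,"claw":20},{"x":0.1,"y":1.5,"z":0,"twist":0,"claw":20}])

```text
clock: 8.25
tcp_pos: [582.3, -129.4, 221.1]
eef_rot: [0.0, 0.707, 0.707, 0.0]
ft_force: [-1.5, 0.8, 6.0]
width: 29.1
grip_force: 40.8
```

Emit:
carry_out(targets=[{"x":0.1,"y":1.5,"z":0,"twist":0,"claw":20}])

```text
clock: 8.38
tcp_pos: [583.9, -129.2, 221.1]
eef_rot: [0.0, 0.707, 0.707, 0.0]
ft_force: [-2.3, 1.0, 4.6]
width: 29.0
grip_force: 40.8
```

Emit:
carry_out(targets=[{"x":0.1,"y":1.5,"z":0,"twist":0,"claw":20}])

```text
clock: 8.5
tcp_pos: [585.3, -129.1, 221.1]
eef_rot: [0.0, 0.707, 0.707, 0.0]
ft_force: [-1.6, 1.1, 5.9]
width: 28.9
grip_force: 40.8
```

Emit:
carry_out(targets=[{"x":0.2,"y":1.5,"z":0,"twist":0,"claw":20}])

```text
clock: 8.62
tcp_pos: [586.9, -128.9, 221.1]
eef_rot: [0.0, 0.707, 0.707, 0.0]
ft_force: [-0.9, 0.1, 6.1]
width: 28.7
grip_force: 40.8
```

Emit:
carry_out(targets=[{"x":0.2,"y":1.5,"z":0,"twist":0,"claw":20}])

```text
clock: 8.75
tcp_pos: [588.4, -128.7, 221.1]
eef_rot: [0.0, 0.707, 0.707, 0.0]
ft_force: [-2.4, 1.6, 5.3]
width: 29.0
grip_force: 40.8
```

Emit:
carry_out(targets=[{"x":0.2,"y":1.5,"z":0,"twist":0,"claw":20}])

```text
clock: 8.88
tcp_pos: [589.8, -128.5, 221.1]
eef_rot: [0.0, 0.707, 0.707, 0.0]
ft_force: [-1.6, 1.7, 6.5]
width: 29.1
grip_force: 40.9
```

Emit:
carry_out(targets=[{"x":0.3,"y":1.5,"z":0,"twist":0,"claw":20}])

```text
clock: 9.0
tcp_pos: [591.3, -128.1, 221.1]
eef_rot: [0.0, 0.707, 0.707, 0.0]
ft_force: [-2.6, 2.0, 5.9]
width: 29.0
grip_force: 40.9
```

Emit:
carry_out(targets=[{"x":0.3,"y":1.5,"z":0,"twist":0,"claw":20}])

```text
clock: 9.12
tcp_pos: [592.8, -127.8, 221.0]
eef_rot: [0.0, 0.707, 0.707, 0.0]
ft_force: [-2.0, 1.0, 5.2]
width: 28.9
grip_force: 40.9
```

Emit:
carry_out(targets=[{"x":0.3,"y":1.5,"z":0,"twist":0,"claw":20}])

```text
clock: 9.25
tcp_pos: [594.3, -127.5, 221.0]
eef_rot: [0.0, 0.707, 0.707, 0.0]
ft_force: [-1.6, 1.5, 5.0]
width: 28.7
grip_force: 40.8
```

Emit:
carry_out(targets=[{"x":0.4,"y":1.5,"z":0,"twist":0,"claw":20}])

```text
clock: 9.38
tcp_pos: [595.6, -127.0, 220.4]
eef_rot: [-0.0, 0.707, 0.707, 0.0]
ft_force: [-1.2, 0.6, 1.3]
width: 29.3
grip_force: 40.4
```

Emit:
carry_out(targets=[{"x":0.4,"y":1.5,"z":0,"twist":0,"claw":20}])

```text
clock: 9.5
tcp_pos: [596.8, -126.6, 219.7]
eef_rot: [-0.0, 0.707, 0.707, -0.0]
ft_force: [-1.6, 0.8, 0.9]
width: 29.1
grip_force: 40.4
```

Emit:
carry_out(targets=[{"x":0.5,"y":1.4,"z":0,"twist":0,"claw":20}])

```text
clock: 9.62
tcp_pos: [598.3, -126.2, 219.6]
eef_rot: [-0.0, 0.707, 0.707, -0.0]
ft_force: [-2.1, 0.7, 0.4]
width: 29.1
grip_force: 40.4
```

It dropped in at x≈595.6 (z down 1.5 mm, force gone). I'll back off 1 mm to the middle of the gap and press down in stages.

Emit:
carry_out(targets=[{"x":-0.3,"y":-1,"z":0,"twist":0,"claw":20},{"x":0,"y":0,"z":1,"twist":0,"claw":20},{"x":0,"y":0,"z":1,"twist":0,"claw":20}])

```text
clock: 10.0
tcp_pos: [597.6, -126.4, 218.2]
eef_rot: [-0.0, 0.707, 0.707, 0.0]
ft_force: [0.0, 1.9, 1.2]
width: 29.0
grip_force: 40.4
```

Emit:
carry_out(targets=[{"x":0,"y":0,"z":1,"twist":0,"claw":20},{"x":0,"y":0,"z":1,"twist":0,"claw":20},{"x":0,"y":0,"z":1,"twist":0,"claw":20}])

```text
clock: 10.38
tcp_pos: [597.6, -126.5, 215.2]
eef_rot: [-0.0, 0.707, 0.707, 0.0]
ft_force: [-0.1, 2.4, 0.8]
width: 28.6
grip_force: 40.4
```

Emit:
carry_out(targets=[{"x":0,"y":0,"z":1,"twist":0,"claw":20},{"x":0,"y":0,"z":1,"twist":0,"claw":20},{"x":0,"y":0,"z":1,"twist":0,"claw":20},{"x":0,"y":0,"z":0.7,"twist":0,"claw":20}])

```text
clock: 10.88
tcp_pos: [597.6, -126.6, 211.4]
eef_rot: [-0.0, 0.707, 0.707, 0.0]
ft_force: [-0.6, 1.9, 1.9]
width: 29.3
grip_force: 40.4
```

Emit:
carry_out(targets=[{"x":0,"y":0,"z":0.5,"twist":0,"claw":20},{"x":0,"y":0,"z":0.5,"twist":0,"claw":20}])

```text
clock: 11.12
tcp_pos: [597.6, -126.6, 211.1]
eef_rot: [0.0, 0.707, 0.707, 0.0]
ft_force: [-1.3, 3.6, 5.8]
width: 28.6
grip_force: 40.8
```

Home at z=211.1, 14 mm down. I'll press briefly, then swing the wheel on anticlockwise.

Emit:
carry_out(targets=[{"x":0,"y":0,"z":0.3,"twist":0,"claw":20},{"x":0,"y":0,"z":0,"twist":0,"claw":20},{"x":0,"y":0,"z":0,"twist":0,"claw":20}])

```text
clock: 11.5
tcp_pos: [597.7, -126.6, 211.1]
eef_rot: [0.0, 0.707, 0.707, 0.0]
ft_force: [-1.3, 3.6, 5.4]
width: 29.0
grip_force: 40.8
```

Emit:
carry_out(targets=[{"x":1.6,"y":3.9,"z":0,"twist":0,"claw":20},{"x":1.6,"y":3.9,"z":0,"twist":0,"claw":20},{"x":4.2,"y":7.3,"z":0,"twist":0,"claw":20}])

```text
clock: 11.88
tcp_pos: [611.0, -120.3, 211.1]
eef_rot: [-0.0, 0.707, 0.707, -0.002]
ft_force: [-6.0, 1.5, 8.0]
width: 29.1
grip_force: 40.9
```

Emit:
carry_out(targets=[{"x":5.1,"y":6.5,"z":0,"twist":0,"claw":20},{"x":6.0,"y":5.9,"z":0,"twist":0,"claw":20},{"x":6.8,"y":4.9,"z":0,"twist":0,"claw":20},{"x":7.4,"y":3.9,"z":0,"twist":0,"claw":20}])

```text
clock: 12.38
tcp_pos: [632.7, -96.0, 211.1]
eef_rot: [0.001, 0.707, 0.707, -0.002]
ft_force: [-6.3, -2.8, 7.1]
width: 29.0
grip_force: 40.9
```

Emit:
carry_out(targets=[{"x":7.9,"y":2.9,"z":0,"twist":0,"claw":20},{"x":8.1,"y":1.7,"z":0,"twist":0,"claw":20},{"x":8.4,"y":0.6,"z":0,"twist":0,"claw":20},{"x":8.4,"y":-0.6,"z":0,"twist":0,"claw":20},{"x":8.1,"y":-1.7,"z":0,"twist":0,"claw":20},{"x":0,"y":0,"z":0,"twist":0,"claw":20},{"x":0,"y":0,"z":0,"twist":0,"claw":20}])

```text
clock: 13.25
tcp_pos: [636.9, -54.2, 211.1]
eef_rot: [0.001, 0.707, 0.707, -0.0]
ft_force: [-2.3, -0.4, 4.9]
width: 29.0
grip_force: 40.8
```

```bash
python3 - <<'E'
from h import *
im=cams.get_image("top");b=cv2.resize(im[110:225,195:310,::-1],None,fx=4,fy=4)
im=cams.get_image("scene");a=cv2.resize(im[130:260,210:345,::-1],None,fx=3,fy=3)
h=max(a.shape[0],b.shape[0]);p=lambda i:cv2.copyMakeBorder(i,0,h-i.shape[0],0,0,0)
o=np.hstack([p(a),p(b)]);cv2.imwrite('pics/t5.png',cv2.resize(o,(790,int(o.shape[0]*790/o.shape[1]))))
E
```

```text
(no output)
```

View pics/t5.png

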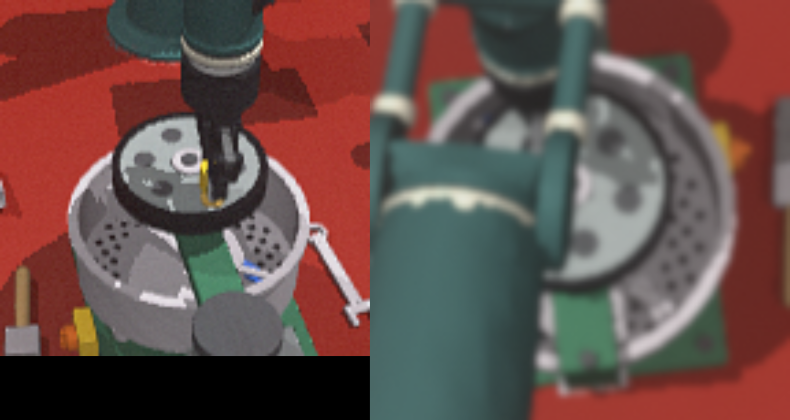

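The scene view shows the blue tip, first left of the green arm, now to its right at (253,270), so the paddles followed the wheel. Releasing.

Emit:
carry_out(targets=[{"x":0,"y":0,"z":0,"twist":0,"claw":40},{"x":0,"y":0,"z":0,"twist":0,"claw":60},{"x":0,"y":0,"z":0,"twist":0,"claw":60},{"x":0,"y":0,"z":0,"twist":0,"claw":60},{"x":0,"y":0,"z":-5,"twist":0,"claw":60},{"x":0,"y":0,"z":-20,"twist":0,"claw":60},{"x":0,"y":0,"z":-40,"twist":0,"claw":60},{"x":0,"y":0,"z":-50,"twist":0,"claw":60},{"x":-60,"y":0,"z":-10,"twist":0,"claw":60},{"x":-60,"y":0,"z":0,"twist":0,"claw":60},{"x":0,"y":0,"z":0,"twist":0,"claw":60},{"x":0,"y":0,"z":0,"twist":0,"claw":60}])

```text
clock: 14.85
tcp_pos: [636.9, -173.1, 336.4]
eef_rot: [0.0, 0.707, 0.707, 0.001]
ft_force: [0.6, -1.1, -0.2]
width: 60.1
grip_force: 0.0
```

```bash
python3 - <<'E'
from h import *
print(arm.sense()['tcp_pos'])
c0=cams.get_calibration("scene")
im0=cv2.imread('pics/scene0.png');cams.get_image("wrist");im=cams.get_image("scene")[:,:,::-1].copy();cv2.imwrite('pics/s9.png',im)
print([(np.round(b['location']),round(b['score'],2)) for b in spotter.boxes_of("paddle_tip","scene")],[(np.round(b['location']),round(b['score'],2)) for b in spotter.boxes_of("knob_center","scene")])
P=[]
for i in(im0,im):
    h=cv2.cvtColor(i,cv2.COLOR_BGR2HSV);m=(h[:,:,0]>100)&(h[:,:,0]<128)&(h[:,:,1]>120);m[:190]=0;m[260:]=0;m[:,:235]=0;m[:,325:]=0
    k=np.argwhere(m);print(len(k));p=onz(c0,k.mean(0)[::-1],121);P.append(p);print(k.mean(0)[::-1],p)
print(np.linalg.norm(P[1]-P[0]))
a=[cv2.resize(i[120:270,205:335],None,fx=3,fy=3) for i in(im0,im)];cv2.imwrite('pics/s9c.png',np.hstack(a))
E
```

```text
[ 636.88320174 -173.09815804  336.35483683]
[(array([252., 208.]), 0.66)] [(array([288., 197.]), 0.69), (array([330., 231.]), 0.55)]
15
[262.73333333 232.26666667] [ 645.47015155 -130.42188335  121.        ]
11
[301.63636364 229.36363636] [650.53004207 -10.37515117 121.        ]
120.15332038414898
```

View pics/s9c.png

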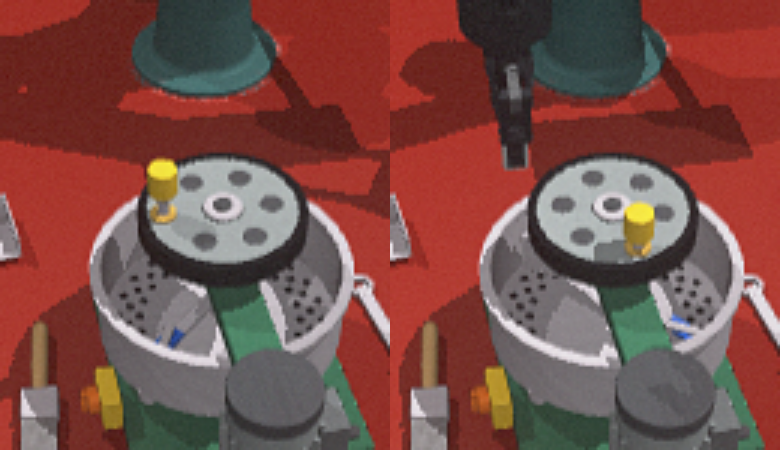

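The tip has moved about 120 mm, inside the 97–190 mm range. The knob is visibly lower and free, and nothing else on the bench has moved. Handing in.

```bash
python3 -c "
from cell import arm
print(arm.job_done())"
```

```text
the job is handed in; nothing more can be done
None
```

The mill is in gear: the knob went fully home with light force only, the paddles then followed the wheel by about a quarter turn (tip moved roughly 120 mm), and I let go and handed the job in; the verdict was not shown.

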